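Call a colleague and point out the open tube and its cap

ROBOT

A 6-joint arm with a two-finger parallel gripper is mounted at the origin on the work surface. World frame = base frame: x ahead of the robot, y to its left, z up, the work surface at z = 0. Lengths are in m, angles in rad, forces in N, time in s.
With the tool pointing down it reaches from about 0.325 to 0.875 m from the base axis. Payload 4.4 kg.
Tool frame: the origin (TCP) lies between the finger pads, 19 mm behind the fingertips; this is the grasp point; z points along the fingers, y is the line along which they close (so a half turn about z gives the same grasp; the last joint's range is limited). The gripper opens to 85 mm and grips with 20 to 120 N. Pads are 22 mm wide; open, the fingers measure 114 mm over their backs; the gripper's body (76 mm by 85 mm) begins 54 mm behind the grasp point. The pads swing forward as they close: fully open they stand 13 mm farther back than shut.
Start: joints at [-1.417, 0.207, 1.542, -0, 1.393, -0.15], TCP at [0.172, -0.549, 0.25] pointing down, gripper open.
Joint ranges: [-2.73, 2.73], [-0.86, 2.22], [0.23, 2.46], [-1.11, 4.25], [0.08, 2.63], [-2.82, 2.82]. Speed limits (rad/s): [2.79, 2.79, 3.14, 3.14, 3.14, 3.14].

INTERFACE

Orientations are given as [roll, pitch, yaw] about the fixed x, y, z axes, in that order (R = Rz(yaw) Ry(pitch) Rx(roll)).
In Python, from rig import bot gives the robot as it stands.
- The arm moves only by the tool send_rows, never from a script. Its arguments are lists of equal length, an entry for each row: "xyz": the shift along the tool's x, y, z in mm, a list of three; "twist": the turn, a rotation vector about the tool's x, y, z in degrees, a list of three; "hand": the gripper command: -1 is shut, 1 is fully open, values between are in proportion. In form: {"xyz": [[tx, ty, tz], ...], "twist": [[rx, ry, rz], ...], "hand": [hand, ...]}. A call has 1 to 12 rows; each row is the pose to reach, as a shift and turn from the pose commanded when the call began, along the tool's axes at that moment; what a row does not reach only later rows make up. A row lasts 1/8 s, in which the tool goes at most 62.5 mm and 10.7 degrees, less where a joint would pass 70% of its speed; a pose out of reach is approached as far as the arm can. A call with a gripper value outside its range is refused whole. The fingers move at their own pace and stop on an object; "force" is the grip in N (left out, the last holds). Time passes only in rows, so rows that repeat a pose let the fingers close. It gives the time, the measured TCP pose, the force, the opening and the grip force at its end, in the units of the state.
- bot.observe(): the state, without advancing time (a new reading comes with each control period).
- bot.get_image(name): name is "side" or "top"; returns a dict with "color" (384x512x3 uint8, red, green, blue), "fx", "fy", "cx", "cy" (pixels), "k1" (the pictures are not rectified: a ray, as slopes to the right and down, at radius r is drawn at 1 + k1 r^2 times it, then the intrinsics apply), "extrinsics" (4x4, takes a point from camera to world coordinates). Camera axes: x right, y down, z forward; pixel columns grow to the right and rows downward; lengths in m; the calibration is good to about 2 mm. A picture is of the moment at which its call begins. There is no depth.
- bot.hand_in(): hands the job in; it is judged then, once.
The state is a dict: "t": time; "joints": joint angles; "joint_vel": joint speeds; "joint_torque": joint torques, N m; "position": TCP position; "tcp_rot": TCP orientation; "contact_force": force on the tool from outside, world axes, zero at the start; "torque": the same for the moment, N m; "opening": finger opening in m; "grip_force": force on a finger pad.
Only numpy, scipy, OpenCV 4.12 (cv2) and the standard library are available. Lean on these libraries where they do the work, as an engineer would, in place of code of your own. Each camera call takes 0.05 s, during which the arm holds its last target. There are 200 camera calls.

TASK

Press the button on the call box to call your colleague, then show what is wrong: with the fingers straight down, point at the one tube in the rack that has no cap, fingertips about 3 cm above the middle of its mouth for a good two seconds, then point from the same height at the loose cap on the bench that fits it (the same size as the caps on the other tubes), and finish there, still pointing at that cap. Do not touch or lift any tube, cap, the rack or the glassware, and do not bring the fingertips close above any other tube or cap.

Things in the scene. Friction and masses are not known exactly. Their poses are not given: they have to be found in the camera images.
- call (a joint): travel of the call button, in m: 0 as it stands, up to 0.006 fully pressed (straight down); a spring pushes it back up, about 5 N at full travel. It counts as pressed beyond 0.004.
- call_top (a point): centre of the top face of the call button: a round white button, 36 mm across, in a round black housing on top of a flat grey call box (100 x 130 mm, 45 mm high, with speaker slots). The box is fixed to the bench, on the left or the right, and may be turned up to 30 degrees.
- open_tube_mouth (a point): centre of the mouth of the open sample tube, the only one of the five tubes in the rack without a cap: an upright round frosted tube, 29 mm across and 112 mm tall, z up out of the mouth. It stands loosely in the rack, its mouth 118 mm above the bench.
- tube_cap_top (a point): centre of the top of the tube's missing screw cap, lying on the bench: a teal round cap, 35 mm across and 18 mm high, the same as the caps on the other tubes and the middle one in size of three caps that lie loose on the bench. z up.
- bottle_cap_top (a point): centre of the top of the wrong, large cap on the bench: teal, 55 mm across, 24 mm high.
- vial_cap_top (a point): centre of the top of the wrong, small cap on the bench: teal, 20 mm across, 12 mm high.
- tube_cap: the missing tube cap itself, loose; origin at the centre of its underside.
- bottle_cap: the large cap itself, loose; origin at the centre of its underside.
- vial_cap: the small cap itself, loose; origin at the centre of its underside.
- open_tube: the open tube itself, loose in the rack; origin at the centre of its underside, 6 mm above the bench.
- rack: fixed orange rack, 100 x 144 mm and 73 mm high, with 2 x 3 square cells at 44 mm pitch (one cell empty); origin at the centre of its underside, its long side along its y axis. It stands on the side of the bench where the call box does not.
- tube0: a capped sample tube, loose in the rack: frosted, 29 mm across, teal cap 35 mm across; its top is 118 mm above its origin, which is the centre of its underside, so 124 mm above the bench.
- tube1: a capped sample tube, loose in the rack: frosted, 29 mm across, teal cap 35 mm across; its top is 118 mm above its origin, which is the centre of its underside, so 124 mm above the bench.
- tube2: a capped sample tube, loose in the rack: frosted, 29 mm across, teal cap 35 mm across; its top is 118 mm above its origin, which is the centre of its underside, so 124 mm above the bench.
- tube3: a capped sample tube, loose in the rack: frosted, 29 mm across, teal cap 35 mm across; its top is 118 mm above its origin, which is the centre of its underside, so 124 mm above the bench.
- flask: loose glass volumetric flask, 80 mm across, 194 mm tall with a long thin neck; origin under its centre.
- bottle: loose reagent bottle with a blue cap, 70 mm across, 140 mm tall; origin under its centre.
- beaker: loose small glass beaker, 52 mm across, 60 mm tall; origin under its centre.
- dish: loose flat glass dish, 64 mm across, 15 mm tall; origin under its centre.
There are look-alikes about, which are no part of the job. Leave any blue or brown look-alike of the tube_cap alone.

How it is judged:
On the way, in this order (a step that is already met when the one before it is completed fails the run):
1. the call button is pressed (beyond 4 mm) (value of joint call above 0.004 m), for 0.05 s.
2. the tool points down at the mouth of the open tube for 2 s without a break (horizontal distance between the grasp point and open_tube_mouth below 0.016 m and z of the grasp point in the frame of open_tube_mouth between 0.018 and 0.075 m and angle between the grasp point's own z axis and vertical above 2.6 rad), for 2 s.
3. the tool points down at the missing tube cap (horizontal distance between the grasp point and tube_cap_top below 0.016 m and z of the grasp point in the frame of tube_cap_top between 0.018 and 0.075 m and angle between the grasp point's own z axis and vertical above 2.6 rad), for 0.3 s.
At the end, for the whole second after the job is handed in: The tool still points at the missing cap: tool point within 16 mm sideways of the centre of its top and 18 to 75 mm above it, fingers within 30 degrees of straight down. The call button is back up (below 2 mm); all tubes and loose caps are at rest within 8 mm of where they started (all of step 3 and value of joint call below 0.002 m and distance of each of tube0, tube1, tube2, tube3, open_tube, tube_cap, bottle_cap, vial_cap from where it was at the start of the episode below 0.008 m and linear speed of each of tube_cap, open_tube below 0.02 m/s); the robot touches nothing.
It fails at once if the robot touches a tube or a loose cap (contact force between any of the fingers, the arm and tube0 above 0.5 N or contact force between any of the fingers, the arm and tube1 above 0.5 N or contact force between any of the fingers, the arm and tube2 above 0.5 N or contact force between any of the fingers, the arm and tube3 above 0.5 N or contact force between any of the fingers, the arm and open_tube above 0.5 N or contact force between any of the fingers, the arm and tube_cap above 0.5 N or contact force between any of the fingers, the arm and bottle_cap above 0.5 N or contact force between any of the fingers, the arm and vial_cap above 0.5 N).
It fails at once if a tube or a loose cap is moved more than 8 mm, lifted or carried (distance of any of tube0, tube1, tube2, tube3, open_tube, tube_cap, bottle_cap, vial_cap from where it was at the start of the episode above 0.008 m).
It fails at once if the robot points at a wrong tube or cap: tool point within 12 mm sideways and 50 mm above the top of a capped tube, the large cap or the small cap ((horizontal distance between the grasp point and tube0 below 0.012 m and height (world z) of the grasp point below 0.174 m) or (horizontal distance between the grasp point and tube1 below 0.012 m and height (world z) of the grasp point below 0.174 m) or (horizontal distance between the grasp point and tube2 below 0.012 m and height (world z) of the grasp point below 0.174 m) or (horizontal distance between the grasp point and tube3 below 0.012 m and height (world z) of the grasp point below 0.174 m) or (horizontal distance between the grasp point and bottle_cap_top below 0.012 m and height (world z) of the grasp point below 0.074 m) or (horizontal distance between the grasp point and vial_cap_top below 0.012 m and height (world z) of the grasp point below 0.062 m)).
It fails at once if the rack is touched, or glassware on the bench is touched or moved (contact force between any of the fingers, the arm and rack above 0.5 N or contact force between any of the fingers, the arm and flask above 0.5 N or contact force between any of the fingers, the arm and bottle above 0.5 N or contact force between any of the fingers, the arm and beaker above 0.5 N or contact force between any of the fingers, the arm and dish above 0.5 N or distance of any of flask, bottle, beaker, dish from where it was at the start of the episode above 0.015 m).
It also fails if it takes over 51 s, if anything falls off the work surface, if the arm or the gripper's body presses on something with over 40 N, if the wrist force passes 120 N, or if a joint passes its speed limit or range.

## Working session

There is one attempt and no reset: what is moved stays moved. The work goes in short steps, Python scripts to look and compute and a tool call to move; the robot and the scene stay as the last step left them, time stands still between calls to the robot, and variables do not carry over. Pictures are saved under pics/ and viewed, at most 10 in all, crops included, and the job is handed in when it is done.

Besides the shell and the picture viewer there is one more tool, called in YAML: its name, and indented under it one key for each argument. send_rows: Moves the arm, as the interface text tells. Its arguments: {"type":"object","properties":{"xyz":{"type":"array"},"twist":{"type":"array"},"hand":{"type":"array"},"force":{"type":"number"}},"required":["xyz","twist","hand"]}

```bash
mkdir -p pics
cat > h.py <<'E'
import numpy as np, cv2
from rig import bot
def ray(im,u,v):
    K=np.array([[im['fx'],0,im['cx']],[0,im['fy'],im['cy']],[0,0,1.]])
    p=cv2.undistortPoints(np.array([[[u,v]]],float),K,np.array([im['k1'],0,0,0.]))[0,0]
    E=np.array(im['extrinsics']); return E[:3,3],E[:3,:3]@np.array([p[0],p[1],1])
def onz(im,u,v,z):
    o,d=ray(im,u,v); return o+d*(z-o[2])/d[2]
E
python3 - <<'E'
from h import *
import pickle
for n in('top','side'):
    im=bot.get_image(n); pickle.dump(im,open(n+'.pkl','wb'))
    cv2.imwrite(f'pics/{n}.png',cv2.resize(im['color'][:,:,::-1],(800,600),interpolation=cv2.INTER_CUBIC))
    print(n,im['fx'],im['k1'],np.round(im['extrinsics'],3).tolist())
print(bot.observe())
E
```

```text
top 348.49454256313635 -0.007249627619600226 [[-0.019, -0.994, 0.107, 0.434], [-1.0, 0.017, -0.012, -0.008], [0.01, -0.107, -0.994, 0.921], [0.0, 0.0, 0.0, 1.0]]
side 354.7379388314401 0.002845973718621489 [[-0.998, -0.039, 0.049, 0.475], [-0.061, 0.779, -0.625, 0.464], [-0.014, -0.626, -0.779, 0.678], [0.0, 0.0, 0.0, 1.0]]
{'t': 0.1, 'joints': array([-1.41752626e+00,  2.07379300e-01,  1.54282901e+00,  8.93041394e-06,
        1.39348269e+00, -1.50508521e-01]), 'joint_vel': array([-0.00133246, -0.00054743, -0.00453201,  0.00154445, -0.00082868,
       -0.000471  ]), 'joint_torque': array([-1.04657188e-04, -3.84089899e+01, -2.92547250e+01, -1.20972240e-04,
        4.79749404e-03,  2.45832103e-05]), 'position': array([ 0.17188573, -0.54803003,  0.24890805]), 'tcp_rot': array([-3.13951935e+00, -3.23315580e-04,  3.03776671e-01]), 'contact_force': array([ 0.26353271, -0.46404335,  0.67934069]), 'torque': array([-0.01224044, -0.05269629,  0.01953127]), 'grip_force': 0.0, 'opening': 0.08527768798355177}
```

View pics/top.png

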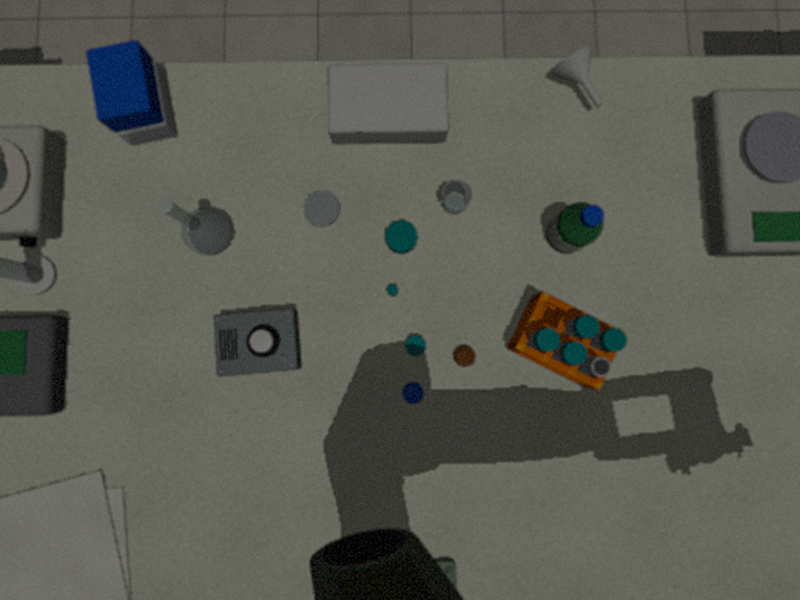

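View pics/side.png

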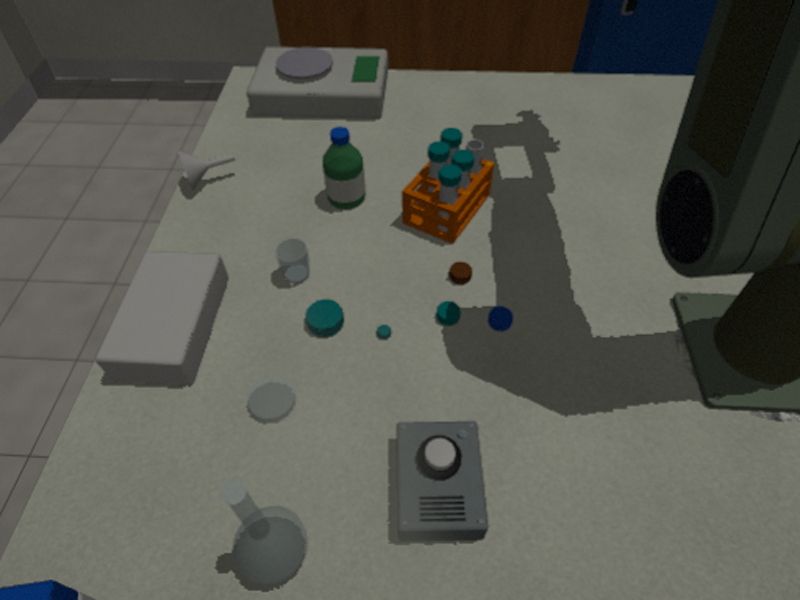

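The top view (800x600) shows the button at (262,340), the open tube at (599,367), and the teal caps at (401,236) large, (392,290) small and (415,345) medium. The brown (464,355) and blue (413,392) ones are look-alikes. In the side view the button is at (440,453), the open mouth at (475,146) and the tube cap at (448,313).

```bash
cat > m.py <<'E'
from h import *
import pickle
T,S=[pickle.load(open(n+'.pkl','rb')) for n in('top','side')]
def tri(a,b):
    (o1,d1),(o2,d2)=ray(T,*a),ray(S,*b)
    d1/=np.linalg.norm(d1);d2/=np.linalg.norm(d2)
    s=np.linalg.lstsq(np.c_[d1,-d2],o2-o1,rcond=None)[0]
    p,q=o1+s[0]*d1,o2+s[1]*d2
    return np.round((p+q)/2,4),round(float(np.linalg.norm(p-q)),4)
def blobs(im,lo,hi,amin):
    m=cv2.inRange(cv2.cvtColor(im['color'],cv2.COLOR_RGB2HSV),lo,hi)
    n,_,st,c=cv2.connectedComponentsWithStats(m)
    return [(c[i].round(1).tolist(),st[i].tolist()) for i in range(1,n) if st[i,4]>=amin]
if __name__=='__main__':
    for nm,im in(('T',T),('S',S)):
        print(nm)
        for c,st in blobs(im,(80,120,40),(98,255,255),20):
            print(c,st,[np.round(onz(im,*c,z)[:2],4).tolist() for z in(.012,.018,.024,.124)])
        for y0,c in ((0,(262,340) if nm=='T' else (440,453)),(1,(599,367) if nm=='T' else (475,146))):
            g=cv2.cvtColor(im['color'],cv2.COLOR_RGB2GRAY); u,v=int(c[0]/1.5625),int(c[1]/1.5625)
            print(g[v-9:v+10,u-12:u+13] if y0 else blobs({'color':im['color'][v-25:v+25,u-25:u+25]},(0,0,140),(180,60,255),20),u,v)
    s=lambda p:[(x+.5)/1.5625-.5 for x in p]
    print('button',tri(s((262,340)),s((440,453))),'mouth',tri(s((599,367)),s((475,146))))
    out=[]
    for im,c,r in((T,(599,367),15),(S,(475,146),15),(T,(262,340),20),(S,(440,453),24)):
        u,v=[int(x/1.5625) for x in c]
        out.append(cv2.resize(im['color'][v-r:v+r,u-r:u+r,::-1],(300,300),interpolation=cv2.INTER_NEAREST)); print(u-r,v-r,r)
    cv2.imwrite('pics/crop.png',np.vstack([np.hstack(out[:2]),np.hstack(out[2:])]))
E
python3 m.py
```

```text
T
[256.4, 150.8] [247, 141, 20, 21, 322] [[0.6244, -0.0174], [0.6231, -0.0174], [0.6218, -0.0173], [0.6009, -0.0162]]
[250.5, 184.9] [248, 182, 6, 7, 37] [[0.5337, -0.0003], [0.533, -0.0003], [0.5324, -0.0004], [0.5214, -0.0012]]
[375.5, 208.8] [368, 202, 16, 14, 173] [[0.4651, -0.326], [0.4649, -0.3239], [0.4647, -0.3218], [0.4613, -0.2868]]
[350.1, 217.2] [343, 210, 15, 15, 176] [[0.4445, -0.2583], [0.4444, -0.2567], [0.4444, -0.255], [0.4432, -0.2274]]
[392.7, 217.1] [386, 210, 15, 15, 167] [[0.4427, -0.3699], [0.4426, -0.3675], [0.4426, -0.3651], [0.4416, -0.3253]]
[265.8, 218.5] [260, 215, 12, 10, 72] [[0.4452, -0.0386], [0.4452, -0.0384], [0.4451, -0.0382], [0.4439, -0.0348]]
[367.5, 225.8] [360, 219, 16, 14, 175] [[0.4214, -0.3027], [0.4215, -0.3007], [0.4216, -0.2988], [0.423, -0.2663]]
[] 167 217
[[ 56  46  48  53  51  41  35  30  36  45  66  65  72  68  64  48  44  45
   45  54  58  53  62  75  97]
 [ 46  47  50  47  50  37  40  38  30  32  53  70  68  67  72  65  65  52
   65  70  66  67  76  84 103]
 [ 46  47  48  45  54  59  51  36  36  30  49  56  64  67  71  67  70  63
[... 3855 characters left out ...]
 64  64  66  65  66  94]
 [ 52  51  52  51  50  52  50  52  52  43  53  61  62  61  62  64  67  65
   65  66  64  64  65  64  64]
 [ 51  52  50  50  52  52  52  52  52  52  53  59  60  60  61  66  66  64
   64  64  65  66  65  64  64]
 [ 51  51  51  51  51  52  52  51  52  51  52  62  62  64  64  63  60  62
   66  65  65  63  67  65  64]
 [ 52  50  52  54  52  51  52  52  52  53  47  52  59  62  63  57  56  67
   69  65  66  64  65  67  65]
 [ 49  52  52  52  51  52  52  52  51  47  41  48  60  61  61  56  63  68
   71  70  71  70  67  66  63]] 304 93
button (array([0.4515, 0.2036, 0.0629]), 0.0003) mouth (array([ 0.4027, -0.3034,  0.1179]), 0.0015)
368 219 15
289 78 15
147 197 20
257 265 24
```

View pics/crop.png

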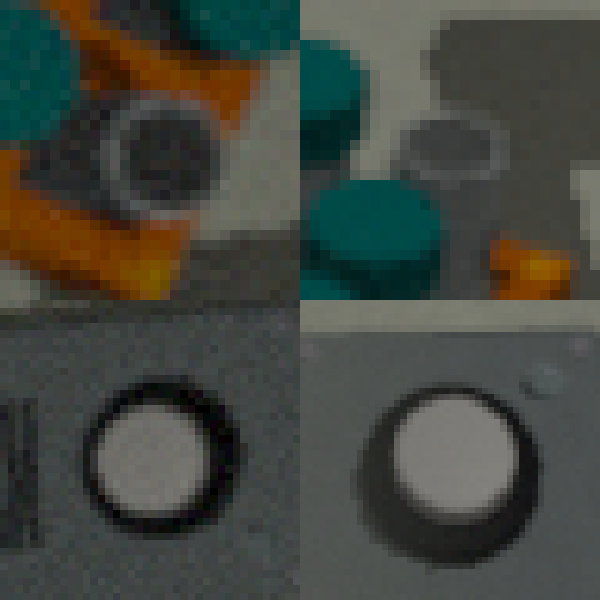

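The crop puts the open mouth at top pixel (383.7, 234.3) and side pixel (303.6, 92.1). Triangulation gives z = 0.118, and the rack lattice gives the same place. Next I refine the shadowed tube cap and the button, and compute the tool shifts.

```bash
cat > shift.py <<'E'
from h import *
def shift(p,o=None):
    from scipy.spatial.transform import Rotation as R
    o=o or bot.observe(); r=R.from_euler('xyz',o['tcp_rot']).as_matrix()
    return np.round(1000*r.T@(np.array(p)-o['position']),1).tolist()
E
python3 - <<'E'
from m import *; from shift import shift
for im,b in((T,(250,205,282,236)),(S,(265,180,305,215))):
    c=im['color'][b[1]:b[3],b[0]:b[2]].astype(int)
    m=((np.minimum(c[...,1],c[...,2])-c[...,0])>18).astype(np.uint8)
    n,_,st,ce=cv2.connectedComponentsWithStats(m)
    i=1+np.argmax(st[1:,4]); q=ce[i]+b[:2]; print(q,st[i],onz(im,*q,.018 if im is T else .014))
    g=(c[...,1]>c[...,0]+18)&(c[...,2]>c[...,0]+18)
    print('\n'.join(''.join('%4d'%x for x in row) for row in c[5:-5,5:-5,1]) if im is T else '')
mouth=tri((383.7,234.3),(303.6,92.1)); print(mouth)
print(tri((147+15.1-.5,197+16/1*1-.5),(257+15.6*1.6*.0+155*.16-.5,265+153*.16-.5)))
for p in((.45,0,.25),(.4515,.2036,.25)): print(shift(p))
E
```

```text
[265.47619048 220.44444444] [ 10   9  13  14 126] [ 0.44018856 -0.03743099  0.018     ]
 109 108 111 106 107 106 110 110 108 105 106 108 100 101 108 104 100 105 105 104 103 105
 104 108 105 109 104 105 108 109 102 105 107 110 104 103 103 105  98 103  98 104 101 103
 105 111 106 105 107 105 110 104  99 106 108 104 109 104 102 100 100 102 102 100 104 103
 104 108 106 106 108 105  94  75  70  75  69  67  74  95 102 102 106  99 101  98 103  98
 107 105 103 105 109  95  74  55  60  58  54  54  62  71  77  93 110 106 108 106 107 104
 108 110 101 111 102  75  57  54  59  74  69  72  63  60  57  81  99 107 109 108 104 101
 110 108 113 105  90  69  60  71  66  73  74  67  69  69  73  78 100 108 107 107 104 104
 108 102 106  96  82  60  67  75  77  75  73  73  74  73  76  69  78 101 105 102 108 103
  75  72  81  70  58  66  72  79  74  72  74  72  78  73  79  72  76  84 101 110 104  99
  58  58  54  51  56  62  73  69  69  69  80  69  71  73  74  69  74  87 103 106  99 101
  58  55  59  50  48  51  51  45  44  40  48  56  71  74  67  77  76  82 108 107 107 103
  58  54  58  57  32  32  32  37 
[... 375 characters left out ...]
  38  38  35  62  99 108 104 103 107
  53  58  61  58  54  56  51  40  34  37  33  37  37  39  45  40  55  83 100 106  98 103
  58  57  58  59  61  65  56  50  42  44  37  42  39  55  51  54  60  76 102 106 103 106
  61  62  55  48  64  60  55  64  59  49  58  47  56  51  52  54  58  73 103 101 106 102
  51  57  57  62  62  55  62  60  58  63  53  61  47  60  56  54  54  71  98 107 109 109
  63  57  59  54  59  57  55  61  55  61  57  56  62  59  60  53  62  73 100 110 107 107
[286.4494382  199.98876404] [ 15  13  14  15 178] [ 0.44080847 -0.03634871  0.014     ]

(array([ 0.4036, -0.3034,  0.1214]), 0.0014)
(array([0.4578, 0.2122, 0.0877]), 0.0106)
[429.3, -439.7, -0.0]
[491.6, -633.6, 0.4]
```

send_rows:
  xyz:
    - [20,-20,0]
    - [60,-60,0]
    - [100,-100,0]
    - [140,-145,0]
    - [180,-185,0]
    - [220,-225,0]
    - [260,-265,0]
    - [300,-305,0]
    - [340,-350,0]
    - [380,-390,0]
    - [415,-425,0]
    - [430,-440,0]
  twist:
    - [0,0,0]
    - [0,0,0]
    - [0,0,0]
    - [0,0,0]
    - [0,0,0]
    - [0,0,0]
    - [0,0,0]
    - [0,0,0]
    - [0,0,0]
    - [0,0,0]
    - [0,0,0]
    - [0,0,0]
  hand: [-1,-1,-1,-1,-1,-1,-1,-1,-1,-1,-1,-1]

```text
t: 1.6
position: [0.451, 0.0023, 0.2496]
tcp_rot: [-3.141, 0.0, 0.307]
contact_force: [0.4, -0.1, 0.6]
opening: 0.0
grip_force: 0.0
```

send_rows:
  xyz:
    - [15,-45,0]
    - [30,-90,0]
    - [45,-140,0]
    - [60,-185,0]
    - [62,-194,10]
    - [62,-194,50]
    - [62,-194,90]
    - [62,-194,130]
    - [62,-194,145]
    - [62,-194,145]
    - [62,-194,145]
  twist:
    - [0,0,0]
    - [0,0,0]
    - [0,0,0]
    - [0,0,0]
    - [0,0,0]
    - [0,0,0]
    - [0,0,0]
    - [0,0,0]
    - [0,0,0]
    - [0,0,0]
    - [0,0,0]
  hand: [-1,-1,-1,-1,-1,-1,-1,-1,-1,-1,-1]

```text
t: 2.98
position: [0.4533, 0.2036, 0.1066]
tcp_rot: [3.141, -0.003, 0.304]
contact_force: [-0.4, -0.2, -0.6]
opening: 0.0001
grip_force: 0.0
```

Run:
```python
from shift import *
o=bot.observe(); print(o['position'],o['tcp_rot'],o['contact_force'],o['joints'],o['opening'],shift((.4515,.2036,.075),o))
out=[]
for n,(u,v) in(('top',(167,217)),('side',(281,270))):
    im=bot.get_image(n); out.append(cv2.resize(im['color'][v-50:v+50,u-50:u+50,::-1],(400,400)))
cv2.imwrite('pics/press.png',np.hstack(out))
```

```text
[0.45329256 0.2036032  0.10655352] [ 3.14133623 -0.003148    0.30352515] [-0.40826022 -0.24211446 -0.55750129] [ 2.47857604e-01  2.13274993e-01  1.86118155e+00 -9.25047358e-05
  1.06397872e+00  1.51517396e+00] 6.971092308883587e-05 [-1.8, -0.5, 31.5]
```

View pics/press.png

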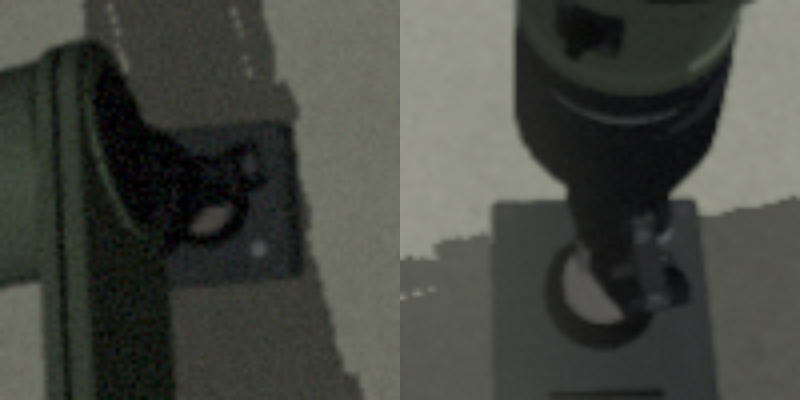

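The picture shows the shut fingers over the button, though in the side view they look slightly right of centre. I'll check the tip's projection before pressing.

Run:
```python
from m import *
o=bot.observe(); tip=o['position']-[0,0,.019]
for n,im,(u,v) in(('T',T,(167,217)),('S',S,(281,270))):
  for p in (o['position'],tip,np.array([.4515,.2036,.063])):
    E=np.linalg.inv(im['extrinsics']); q=E[:3,:3]@p+E[:3,3]
    x=im['fx']*q[0]/q[2]+im['cx'];y=im['fy']*q[1]/q[2]+im['cy']
    print(n,x,y,'crop',(x-u+50)*4,(y-v+50)*4)
```

```text
T 162.72978992545268 216.40259056545855 crop 182.9191597018107 197.6103622618342
T 164.81302050630518 216.5531280268416 crop 191.25208202522072 198.21251210736636
T 167.45398485245875 217.49750852456052 crop 201.81593940983498 201.99003409824206
S 281.3725672857305 279.3581419032411 crop 201.490269142922 237.43256761296448
S 280.890643127249 283.98100671574883 crop 199.56257250899603 255.92402686299533
S 281.32191473778295 289.6646191486406 crop 201.2876589511318 278.65847659456244
```

Run:
```python
from h import *
im=bot.get_image('side'); a=im['color'][230:310,230:330,::-1]
im=bot.get_image('top'); b=im['color'][177:257,117:217,::-1]
a=np.clip(np.hstack([b,a]).astype(float)**.6*10,0,255).astype(np.uint8)
cv2.imwrite('pics/zoom.png',cv2.resize(a,(800,320),interpolation=cv2.INTER_CUBIC))
```

```text
(no output)
```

View pics/zoom.png

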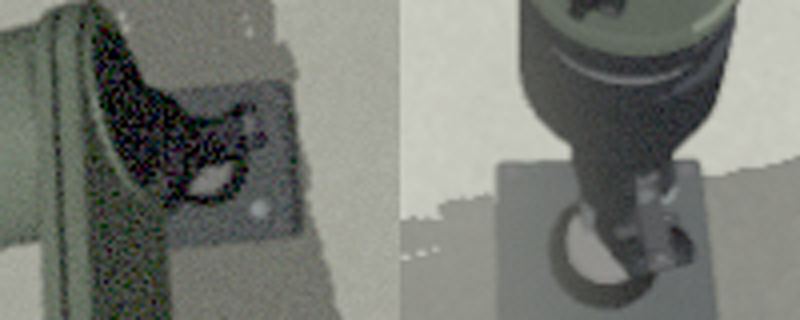

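Run:
```python
from m import *
for a in((183,212),(179,204),(181,207)):
  for b in((291,297),(302,293),(295,275),(298,296)): print(a,b,tri(a,b))
for z in(.08,.09,.1,.12): print(z,onz(T,182,210,z)[:2],onz(S,291,297,z)[:2],onz(S,302,293,z)[:2])
```

```text
(183, 212) (291, 297) (array([ 0.448 ,  0.1837, -0.0099]), 0.038)
(183, 212) (302, 293) (array([0.4378, 0.1817, 0.0147]), 0.0575)
(183, 212) (295, 275) (array([0.4454, 0.1695, 0.0606]), 0.0384)
(183, 212) (298, 296) (array([0.4413, 0.1834, 0.0008]), 0.0511)
(179, 204) (291, 297) (array([0.4588, 0.1914, 0.0156]), 0.0569)
(179, 204) (302, 293) (array([0.4488, 0.1894, 0.0409]), 0.0752)
(179, 204) (295, 275) (array([0.4555, 0.177 , 0.0819]), 0.0559)
(179, 204) (298, 296) (array([0.4523, 0.1911, 0.0272]), 0.0693)
(181, 207) (291, 297) (array([0.4548, 0.1877, 0.0039]), 0.0501)
(181, 207) (302, 293) (array([0.4447, 0.1857, 0.0292]), 0.0689)
(181, 207) (295, 275) (array([0.4517, 0.1734, 0.0721]), 0.0496)
(181, 207) (298, 296) (array([0.4482, 0.1874, 0.0153]), 0.0628)
0.08 [0.46844425 0.16477426] [0.4352594 0.2230839] [0.41611892 0.2148343 ]
0.09 [0.4680369  0.16272213] [0.43592388 0.22711432] [0.41710366 0.21900275]
0.1 [0.46762956 0.16067   ] [0.43658836 0.23114474] [0.41808839 0.2231712 ]
0.12 [0.46681486 0.15656575] [0.43791733 0.23920559] [0.42005786 0.23150811]
```

The side and top features are the two opposite finger links, symmetric about the TCP, so the tool is centred over the button. Pressing slowly.

send_rows:
  xyz:
    - [-1,0,10]
    - [-1,0,18]
    - [-1,0,22]
    - [-1,0,24]
    - [-1,0,26]
    - [-1,0,27]
    - [-1,0,28]
    - [-1,0,29]
    - [-1,0,29]
    - [-1,0,29]
  twist:
    - [0,0,0]
    - [0,0,0]
    - [0,0,0]
    - [0,0,0]
    - [0,0,0]
    - [0,0,0]
    - [0,0,0]
    - [0,0,0]
    - [0,0,0]
    - [0,0,0]
  hand: [-1,-1,-1,-1,-1,-1,-1,-1,-1,-1]

```text
t: 4.42
position: [0.4505, 0.2031, 0.0793]
tcp_rot: [3.141, 0.002, 0.304]
contact_force: [-12.0, -3.4, 27.8]
opening: 0.0002
grip_force: 13.9
```

Force is well above the 5 N spring force, so the button is probably bottomed. I'll trace the force while backing off to confirm it travelled.

send_rows:
  xyz:
    - [0,0,-1]
    - [0,0,-2]
    - [0,0,-2]
  twist:
    - [0,0,0]
    - [0,0,0]
    - [0,0,0]
  hand: [-1,-1,-1]

```text
t: 4.8
position: [0.4504, 0.2031, 0.0796]
tcp_rot: [3.141, 0.001, 0.304]
contact_force: [-7.8, -1.7, 15.0]
opening: 0.0
grip_force: 7.5
```

send_rows:
  xyz:
    - [0,0,-1]
    - [0,0,-1.5]
    - [0,0,-1.5]
  twist:
    - [0,0,0]
    - [0,0,0]
    - [0,0,0]
  hand: [-1,-1,-1]

```text
t: 5.18
position: [0.4503, 0.2031, 0.0797]
tcp_rot: [-3.142, 0.001, 0.304]
contact_force: [-3.3, -1.2, 7.7]
opening: -0.0003
grip_force: 3.3
```

send_rows:
  xyz:
    - [0,0,-1]
    - [0,0,-1.5]
    - [0,0,-1.5]
  twist:
    - [0,0,0]
    - [0,0,0]
    - [0,0,0]
  hand: [-1,-1,-1]

```text
t: 5.55
position: [0.4506, 0.2031, 0.0809]
tcp_rot: [-3.142, 0.001, 0.304]
contact_force: [-3.8, -0.8, 4.1]
opening: -0.0001
grip_force: 2.1
```

send_rows:
  xyz:
    - [0,0,-1]
    - [0,0,-2]
    - [0,0,-2]
  twist:
    - [0,0,0]
    - [0,0,0]
    - [0,0,0]
  hand: [-1,-1,-1]

```text
t: 5.92
position: [0.4513, 0.2033, 0.0831]
tcp_rot: [-3.142, -0.001, 0.304]
contact_force: [-2.6, 0.7, 2.0]
opening: 0.0001
grip_force: 1.4
```

The force falls about 1 N/mm from a hard stop, which is the spring signature, so the button was fully pressed. Next I lift and go over the open tube.

send_rows:
  xyz:
    - [0,0,-40]
    - [0,0,-90]
    - [0,0,-140]
    - [0,0,-167]
    - [-20,45,-167]
    - [-40,90,-167]
    - [-60,140,-167]
    - [-80,190,-167]
    - [-100,235,-167]
    - [-120,285,-167]
    - [-140,330,-167]
    - [-150,355,-167]
  twist:
    - [0,0,0]
    - [0,0,0]
    - [0,0,0]
    - [0,0,0]
    - [0,0,0]
    - [0,0,0]
    - [0,0,0]
    - [0,0,0]
    - [0,0,0]
    - [0,0,0]
    - [0,0,0]
    - [0,0,0]
  hand: [-1,-1,-1,-1,-1,-1,-1,-1,-1,-1,-1,-1]

```text
t: 7.42
position: [0.4141, -0.1833, 0.2501]
tcp_rot: [3.139, -0.001, 0.301]
contact_force: [-0.3, 0.3, -0.9]
opening: 0.0002
grip_force: 0.0
```

send_rows:
  xyz:
    - [-15,35,0]
    - [-30,70,0]
    - [-44,105,0]
    - [-48,114,0]
    - [-48,114,0]
    - [-48,114,0]
  twist:
    - [0,0,0]
    - [0,0,0]
    - [0,0,0]
    - [0,0,0]
    - [0,0,0]
    - [0,0,0]
  hand: [-1,-1,-1,-1,-1,-1]

```text
t: 8.18
position: [0.4024, -0.3026, 0.2498]
tcp_rot: [-3.141, -0.0, 0.305]
contact_force: [-0.2, -0.9, 0.8]
opening: 0.0003
grip_force: 0.0
```

Run:
```python
from shift import *
o=bot.observe(); print(o['position'],o['tcp_rot'],o['contact_force'],shift((.4033,-.304,.167),o))
im=bot.get_image('side'); a=im['color'][30:130,240:370,::-1]
im2=bot.get_image('top'); b=im2['color'][180:280,320:450,::-1]
c=im['color'][240:340,216:346,::-1]
cv2.imwrite('pics/over.png',cv2.resize(np.hstack([b,a,c]),(798,205),interpolation=cv2.INTER_CUBIC))
```

```text
[ 0.40239937 -0.30255254  0.24980302] [-3.14106450e+00 -2.52333832e-04  3.04793681e-01] [-0.22273903 -0.88391643  0.82434946] [0.4, 1.7, 82.8]
```

View pics/over.png

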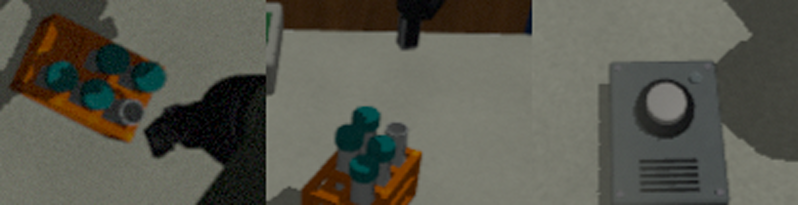

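The picture shows the tubes undisturbed, the fingers in line above the open mouth, and the button back up. I descend and hold.

send_rows:
  xyz:
    - [0,2,20]
    - [0,2,40]
    - [0,2,55]
    - [0,2,70]
    - [0,2,78]
    - [0,2,83]
    - [0,2,83]
    - [0,2,83]
    - [0,2,83]
    - [0,2,83]
    - [0,2,83]
    - [0,2,83]
  twist:
    - [0,0,0]
    - [0,0,0]
    - [0,0,0]
    - [0,0,0]
    - [0,0,0]
    - [0,0,0]
    - [0,0,0]
    - [0,0,0]
    - [0,0,0]
    - [0,0,0]
    - [0,0,0]
    - [0,0,0]
  hand: [-1,-1,-1,-1,-1,-1,-1,-1,-1,-1,-1,-1]

```text
t: 9.78
position: [0.4028, -0.3055, 0.167]
tcp_rot: [3.142, -0.0, 0.304]
contact_force: [-0.6, 1.1, 0.5]
opening: -0.0001
grip_force: 0.0
```

Run:
```python
from shift import *
o=bot.observe(); print(o['position'],shift((.4405,-.037,.167),o))
im=bot.get_image('side'); a=im['color'][30:130,240:370,::-1]
im2=bot.get_image('top'); b=im2['color'][180:280,320:450,::-1]
cv2.imwrite('pics/point.png',cv2.resize(np.hstack([b,a]),(780,300),interpolation=cv2.INTER_CUBIC))
```

```text
[ 0.4028257  -0.30551356  0.16703446] [116.3, -244.9, 0.0]
```

View pics/point.png

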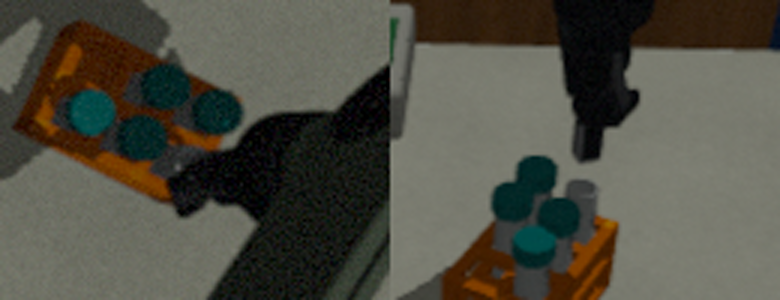

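send_rows:
  xyz:
    - [0,0,0]
    - [0,0,0]
    - [0,0,0]
    - [0,0,0]
    - [0,0,0]
    - [0,0,0]
    - [0,0,0]
    - [0,0,0]
    - [0,0,0]
    - [0,0,0]
    - [0,0,0]
    - [0,0,0]
  twist:
    - [0,0,0]
    - [0,0,0]
    - [0,0,0]
    - [0,0,0]
    - [0,0,0]
    - [0,0,0]
    - [0,0,0]
    - [0,0,0]
    - [0,0,0]
    - [0,0,0]
    - [0,0,0]
    - [0,0,0]
  hand: [-1,-1,-1,-1,-1,-1,-1,-1,-1,-1,-1,-1]

```text
t: 11.38
position: [0.4028, -0.3055, 0.167]
tcp_rot: [-3.142, 0.0, 0.304]
contact_force: [0.5, -0.3, -0.4]
opening: 0.0
grip_force: 0.0
```

send_rows:
  xyz:
    - [0,0,0]
    - [0,0,0]
    - [0,0,0]
    - [0,0,0]
    - [0,0,0]
    - [0,0,0]
    - [0,0,0]
    - [0,0,0]
    - [0,0,0]
  twist:
    - [0,0,0]
    - [0,0,0]
    - [0,0,0]
    - [0,0,0]
    - [0,0,0]
    - [0,0,0]
    - [0,0,0]
    - [0,0,0]
    - [0,0,0]
  hand: [-1,-1,-1,-1,-1,-1,-1,-1,-1]

```text
t: 12.5
position: [0.4028, -0.3055, 0.167]
tcp_rot: [-3.142, -0.0, 0.304]
contact_force: [0.1, -0.0, 0.0]
opening: -0.0003
grip_force: 0.0
```

The picture shows the fingertips directly above the open mouth with nothing disturbed, and they were held there for over 3 s. Next is the cap.

send_rows:
  xyz:
    - [0,0,-30]
    - [0,0,-70]
    - [0,0,-83]
    - [15,-30,-83]
    - [35,-75,-83]
    - [55,-115,-83]
    - [75,-160,-83]
    - [95,-200,-83]
    - [110,-235,-83]
    - [116,-245,-83]
    - [116,-245,-83]
    - [116,-245,-83]
  twist:
    - [0,0,0]
    - [0,0,0]
    - [0,0,0]
    - [0,0,0]
    - [0,0,0]
    - [0,0,0]
    - [0,0,0]
    - [0,0,0]
    - [0,0,0]
    - [0,0,0]
    - [0,0,0]
    - [0,0,0]
  hand: [-1,-1,-1,-1,-1,-1,-1,-1,-1,-1,-1,-1]

```text
t: 14.0
position: [0.4402, -0.038, 0.2498]
tcp_rot: [3.141, 0.001, 0.303]
contact_force: [0.5, 0.2, -0.4]
opening: 0.0002
grip_force: 0.0
```

send_rows:
  xyz:
    - [0,0,30]
    - [0,0,70]
    - [0,0,110]
    - [0,0,145]
    - [0,0,165]
    - [0,0,178]
    - [0,0,183]
    - [0,0,183]
    - [0,0,183]
    - [0,0,183]
    - [0,0,183]
    - [0,0,183]
  twist:
    - [0,0,0]
    - [0,0,0]
    - [0,0,0]
    - [0,0,0]
    - [0,0,0]
    - [0,0,0]
    - [0,0,0]
    - [0,0,0]
    - [0,0,0]
    - [0,0,0]
    - [0,0,0]
    - [0,0,0]
  hand: [-1,-1,-1,-1,-1,-1,-1,-1,-1,-1,-1,-1]

```text
t: 15.5
position: [0.4403, -0.037, 0.0672]
tcp_rot: [3.141, -0.0, 0.304]
contact_force: [0.1, 0.5, -0.7]
opening: -0.0001
grip_force: 0.0
```

Run:
```python
from shift import *
o=bot.observe(); print(o['position'],shift((.4405,-.037,.067),o))
im=bot.get_image('side'); a=im['color'][130:270,200:350,::-1]
im2=bot.get_image('top'); b=im2['color'][120:260,200:350,::-1]
cv2.imwrite('pics/cap.png',cv2.resize(np.hstack([b,a]),(800,373),interpolation=cv2.INTER_CUBIC))
```

```text
[ 0.44032882 -0.03697602  0.06716269] [0.2, 0.1, 0.2]
```

View pics/cap.png

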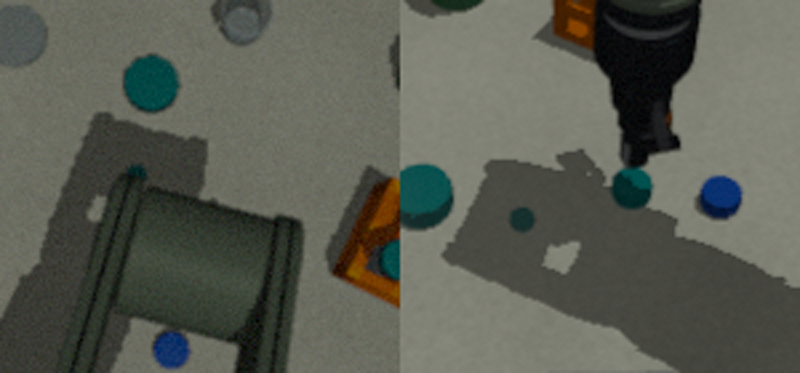

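The side view shows the fingertips directly above the medium teal cap at (632,187), with nothing disturbed. Handing in.

```bash
python3 -c "
from rig import bot
print(bot.hand_in())"
```

```text
the job is handed in; nothing more can be done
None
```

The call button was pressed, the open tube was pointed at for over 3 s, and the job was handed in with the fingers still about 3 cm above the matching cap; `hand_in()` gave no verdict.

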